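Sweep the tins into the half-folded mailer

ROBOT

A 6-joint arm with a two-finger parallel gripper is mounted at the origin on the work surface. World frame = base frame: x ahead of the robot, y to its left, z up, the work surface at z = 0. Lengths are in m, angles in degrees, forces in N, time in s.
With the tool pointing down it reaches from about 0.3 to 0.75 m from the base axis. Payload 8.5 kg.
Tool frame: the origin (TCP) lies between the finger pads; the fingertips stand 19 mm ahead of it and the grasp point (between the pads) is the TCP; z points along the fingers, y is the direction in which the jaws open and shut (so a half turn about z gives the same grasp; the last joint's range is limited). The gripper opens to 85 mm and grips with 20 to 120 N. Pads are 22 mm wide; open, the fingers measure 114 mm over their backs; the gripper's body (76 mm by 85 mm) begins 54 mm behind the grasp point. The pads swing forward as they close: fully open they stand 13 mm farther back than shut.
Start: joints at [55.846, 21.807, 74.336, -0, 83.858, -12.336], TCP at [0.204, 0.511, 0.25] pointing down, gripper open.
Joint ranges: [-178.18, 178.18], [-50.72, 133.34], [12.68, 142.11], [-81.47, 261.47], [9.98, 163.14], [-165.26, 165.26]. Speed limits (degrees/s): [136.94, 136.94, 180, 180, 180, 180].

INTERFACE

Orientations are given as a 3x3 rotation matrix whose columns are the frame's x, y, z axes.
In Python, from rig import env gives the robot as it stands.
- The arm moves only by the shell command python3 -m pendant 'ROWS' [OPENING] [FORCE]. ROWS is JSON, a list of rows, each a list of 2 entries, a list of its own where there are three numbers: the shift along the tool's x, y, z scaled (see below), then the turn, a rotation vector about the tool's x, y, z scaled (see below). A call has 1 to 20 rows; each row shifts and turns the commanded pose from where the row before left it, along the tool's axes as they then stand; what a row does not reach is not made up. The controller multiplies each number of a shift by 0.1 m and each number of a turn by pi/2 rad. A row lasts 1/8 s, in which the tool goes at most 62.5 mm and 10.7 degrees, less where a joint would pass 70% of its speed; a pose out of reach is approached as far as the arm can. A call with a number of a shift or a turn outside -1 to 1 is refused whole. A call with a gripper value outside its range is refused whole. OPENING is the gripper command: -1 is shut, 1 is fully open, values between are in proportion, set as the call begins (- or left out, the last holds). The fingers move at their own pace and stop on an object; FORCE is the grip in N (left out, the last holds). Time passes only in rows, so rows that do not move let the fingers close. It gives the time, the measured TCP pose, the force and the opening at its end, in the units of the state.
- env.observe(): the state, without advancing time (a new reading comes with each control period).
- env.get_image(name): name is "scene" or "top" or "wrist"; returns a dict with "image" (384x512x3 uint8, red, green, blue), "K" (3x3 intrinsics, pixels), "R" (3x3) and "t" (3): a world point X has camera coordinates R X + t. Camera axes: x right, y down, z forward; pixel columns grow to the right and rows downward; lengths in m; the calibration is good to about 2 mm. A picture is of the moment at which its call begins. There is no depth.
- env.close_job(): hands the job in, once; it reports no verdict.
The state is a dict: "time_s": time; "q": joint angles; "qvel": joint speeds; "joint_efforts": joint torques, N m; "position": TCP position; "tool_rot": TCP orientation; "ft_force": force on the tool from outside, world axes, zero at the start; "wrist_torque": the same for the moment, N m; "grip_width": finger opening in m.
Only numpy, scipy, OpenCV 4.12 (cv2) and the standard library are available. Lean on these libraries where they do the work, as an engineer would, in place of code of your own. Each camera call takes 0.05 s, during which the arm holds its last target.

TASK

Four flat aluminium tins lie on the panels of a mailer box that are still unfolded. Without picking any up, pinching or pressing down on them, gently sweep all four with the fingertips over the crease and into the box, flat on its floor and wholly past the crease so that the wall can be folded up behind them. The glass jar and the dropper bottle that stand among them stay where they are, and so does everything else on the table.

Things in the scene. Friction and masses are not known exactly. Their poses are not given: they have to be found in the camera images.
- mailer: half-folded mailer box of plain brown 3 mm corrugated board, taped to the table (does not move). Its base panel is 150 mm (x) by 234 mm (y). Walls stand 48 mm above the table on three sides: both y sides and the +x end. The -x side is open. Origin: centre of the base panel's underside, on the table; +x points from the open side into the box, z up
- mailer_mouth (a point): middle of the crease at the box's open side, on the board's upper face, 3 mm above the table; axes as mailer, +x into the box. Seen from here the inside runs from x = 0 to the end wall's inner face at x = 144 mm and between the side walls' inner faces at y = +-111 mm (+-107 mm beyond x = 105 mm, where corner flaps are folded in); walls 6 mm thick
- mailer_lid (a point): middle of the flat lid panel, on its upper face, 120 mm outside the crease. The panels outside the crease lie flat in one smooth 3 mm sheet with the box floor, 234 mm wide: hinge panel 45 mm, lid panel 150 mm, tuck flap 37 mm, the last ending 232 mm from the crease; flat 38 mm ears beside the lid panel. Tins, jar and bottle stand on these panels
- tin1: flat round screw-lid tin of bare aluminium, 38 mm across, 17 mm high, about 25 g, lying flat on the flat panels at the start; origin: centre of its underside, z up; its own yaw means nothing. The thin metal dents if pinched or pressed
- tin2: flat round screw-lid tin of bare aluminium, 38 mm across, 17 mm high, about 25 g, lying flat on the flat panels at the start; origin: centre of its underside, z up; its own yaw means nothing. The thin metal dents if pinched or pressed
- tin3: flat round screw-lid tin of bare aluminium, 38 mm across, 17 mm high, about 25 g, lying flat on the flat panels at the start; origin: centre of its underside, z up; its own yaw means nothing. The thin metal dents if pinched or pressed
- tin4: flat round screw-lid tin of bare aluminium, 38 mm across, 17 mm high, about 25 g, lying flat on the flat panels at the start; origin: centre of its underside, z up; its own yaw means nothing. The thin metal dents if pinched or pressed
- jar: amber glass jar with black lid, 44 mm across, 36 mm high, 70 g, standing on the flat panels among the tins; origin: centre of its underside. Not for this box
- dropper: small amber dropper bottle, 27 mm across, 56 mm high with its black bulb, 40 g, standing on the flat panels among the tins; origin: centre of its underside. Not for this box
- tape_roll: roll of brown packing tape lying flat, 96 mm across, 48 mm high, on the table beside the box on the robot's side; origin: centre of its underside
- knife: grey utility knife lying on the table to the right, 135 mm handle with 20 mm of blade towards its +x; origin: middle of the handle's underside
- marker: white marker pen with black cap, 140 mm long along its x, lying on the table to the right; origin: its middle, on the table
- stapler: black desk stapler, 125 by 36 by 54 mm, on the table to the right; origin: centre of its underside
- mug: white mug, 82 mm across, 92 mm high, on the table to the left; origin: centre of its underside
- glue: white glue bottle, 54 mm across, 130 mm high, on the table to the left; origin: centre of its underside
Things that resemble listed ones, but are neither listed nor needed, are in the scene too. What is shaped like the tin4 but green or purple is not meant.

How it is judged:
By the outcome, as a careful person would: the job done as asked, in the order asked, and still so for the second after the job is handed in, with the robot touching nothing.
It also fails if it takes over 72 s, if anything falls off the work surface, if the arm or the gripper's body presses on something with over 40 N, if the wrist force passes 120 N, or if a joint passes its speed limit or range.

## Working session

There is one attempt and no reset: what is moved stays moved. The work goes in short steps, Python scripts to look and compute and a shell command to move; the robot and the scene stay as the last step left them, time stands still between calls to the robot, and variables do not carry over. Pictures are saved under pics/ and viewed, and the job is handed in when it is done.

```bash
ls; mkdir -p pics
python3 - <<'E'
from rig import env
import cv2
for n in ["scene","top","wrist"]:
    d=env.get_image(n); cv2.imwrite(f"pics/{n}0.png",d["image"][:,:,::-1]); print(n,d["K"],d["R"],d["t"])
s=env.observe(); print(s)
E
```

```text
pics
scene [[346.92711361   0.         255.26567   ]
 [  0.         346.92711361 202.75931782]
 [  0.           0.           1.        ]] [[ 0.76612988  0.64252244 -0.01448853]
 [ 0.44771047 -0.54974267 -0.70522218]
 [-0.46108604  0.53380512 -0.70883831]] [-0.39992447 -0.19830564  1.16303399]
top [[474.93619194   0.         260.42267828]
 [  0.         474.93619194 193.75240942]
 [  0.           0.           1.        ]] [[ 0.02734478 -0.99959691  0.00763449]
 [-0.99398949 -0.0279997  -0.1058344 ]
 [ 0.1060055  -0.00469458 -0.99435446]] [-0.02261102  0.51507005  1.12844472]
wrist [[308.09937508   0.         252.76708536]
 [  0.         308.09937508 191.96168367]
 [  0.           0.           1.        ]] [[ 0.37203078  0.9282186  -0.00182382]
 [ 0.89634622 -0.35874444  0.26051082]
 [ 0.2411567  -0.09855282 -0.96546921]] [-0.54799173 -0.03385557  0.37815988]
{'time_s': 0.15, 'q': array([ 5.58451876e+01,  2.18354120e+01,  7.43708857e+01,  1.61265387e-03,
        8.38586702e+01, -1.23351772e+01]), 'qvel': array([-0.02882654, -0.06926936, -0.2405472 ,  0.0169531 , -0.03595681,
       -0.05168786]), 'joint_efforts': array([ 1.98741320e-03, -4.48623991e+01, -2.31342030e+01, -1.88523586e-04,
        3.78020908e-03,  4.47621255e-05]), 'position': array([0.2043096 , 0.51044161, 0.24984568]), 'tool_rot': array([[-9.28357291e-01,  3.71688451e-01, -6.59766610e-04],
       [ 3.71688939e-01,  9.28356872e-01, -9.22620851e-04],
       [ 2.69571351e-04, -1.10174975e-03, -9.99999357e-01]]), 'ft_force': array([0.07650073, 0.03578945, 0.32920689]), 'wrist_torque': array([ 0.07540626, -0.01756129, -0.05002084]), 'grip_width': 0.0850858920624085}
```

View pics/scene0.png

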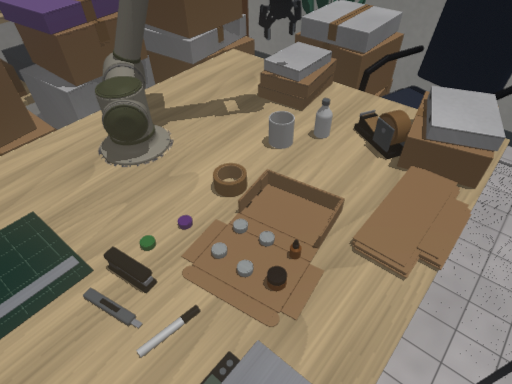

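View pics/top0.png

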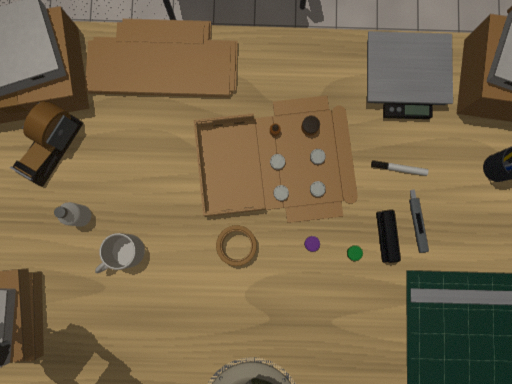

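View pics/wrist0.png

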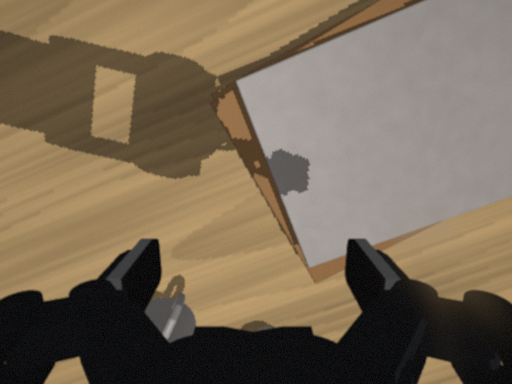

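The scene image shows the grey tins on the unfolded panels. In the top image they are at about (278,162), (318,157), (281,193) and (318,189). The candidates that could be mistaken for tins are the purple disc (312,244), the green disc (355,254), and the jar lid (311,125). Next I'll take a close crop and measure.

Run:
```python
import cv2
im=cv2.imread("pics/top0.png"); c=im[90:260,185:365]; cv2.imwrite("pics/crop_top.png",cv2.resize(c,None,fx=3.5,fy=3.5,interpolation=cv2.INTER_CUBIC))
im=cv2.imread("pics/scene0.png"); c=im[160:330,175:355]; cv2.imwrite("pics/crop_scene.png",cv2.resize(c,None,fx=3.5,fy=3.5,interpolation=cv2.INTER_CUBIC))
```

```text
(no output)
```

View pics/crop_top.png

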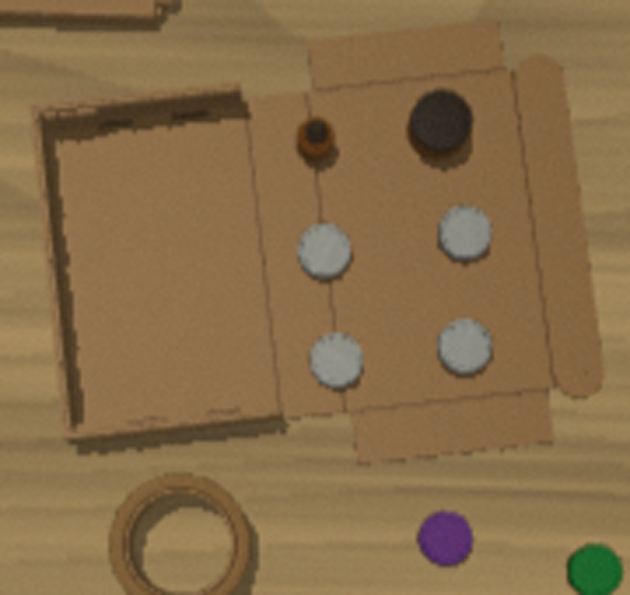

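View pics/crop_scene.png

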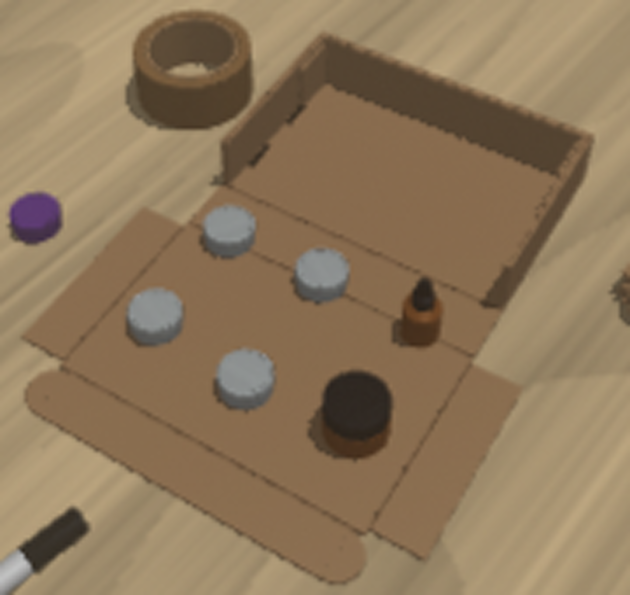

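```bash
cat > h.py <<'E'
import numpy as np,cv2
from rig import env
def ray(d,u,v,z):
    K,R,t=d["K"],d["R"],np.array(d["t"]); C=-R.T@t
    w=R.T@np.linalg.inv(K)@np.array([u,v,1.]); return C+w*(z-C[2])/w[2]
def tins(d,z=.020,lo=None):
    im=d["image"]; h=cv2.cvtColor(im,cv2.COLOR_RGB2HSV)
    m=((h[...,1]<40)&(h[...,2]>120)).astype(np.uint8)
    n,l,s,c=cv2.connectedComponentsWithStats(m); return [(c[i],s[i,4],ray(d,*c[i],z)) for i in range(1,n) if 60<s[i,4]<600]
E
python3 - <<'E'
from h import *
np.set_printoptions(precision=4,suppress=True)
d=env.get_image("top"); s=env.get_image("scene")
C=lambda u,v:(u/3.5+185-.4,v/3.5+90-.4)
L={'crease':[(247,120),(280,417)],'hinge':[(305,92),(345,410)],'tuck':[(513,70),(552,388)],'panelouter':[(249,98),(282,417)]}
for k,p in L.items():
    a=[ray(d,*C(*q),.003) for q in p]; v=a[1]-a[0]; print(k,a[0][:2],a[1][:2],np.linalg.norm(v),np.degrees(np.arctan2(v[1],v[0])), (a[0]+a[1])[:2]/2)
for n,q in {'farwall L top':(36,105),'near wall L top':(70,438),'wall R top(far)':(240,92),'near wall R top':(283,420)}.items(): print(n,ray(d,*C(*q),.048)[:2])
for q in [(36,105),(70,438)]: pass
for c,a,p in tins(d): print('top',c,a,p[:2])
for c,a,p in tins(s,.0175): print('scene',c,a,p[:2])
print('jar',ray(d,*C(441,121),.039)); print('drop bulb',ray(d,*C(317,131),.057),'body',ray(d,*C(316,142),.035))
CS=lambda u,v:(u/3.5+175-.4,v/3.5+160-.4)
print('jar s',ray(s,*CS(357,404),.039),'drop s',ray(s,*CS(424,290),.057))
print('crease s',ray(s,*CS(222,185),.003),ray(s,*CS(492,302),.003))
E
```

```text
crease [0.6951 0.0097] [ 0.4811 -0.0198] 0.21601233079510393 -172.1588442901477 [ 0.5881 -0.0051]
hinge [ 0.717  -0.0316] [ 0.4873 -0.0657] 0.23214895334184416 -171.56591674071527 [ 0.6021 -0.0487]
tuck [ 0.7377 -0.1819] [ 0.5071 -0.2123] 0.23261430205145364 -172.4936247915254 [ 0.6224 -0.1971]
panelouter [0.7113 0.0087] [ 0.4811 -0.0212] 0.23215958201544476 -172.5992758451852 [ 0.5962 -0.0063]
farwall L top [0.6898 0.1558]
near wall L top [0.4594 0.123 ]
wall R top(far) [0.7032 0.0146]
near wall R top [ 0.4757 -0.0212]
top [74.3593  7.6103] 526 [0.9797 0.4786]
top [177.1379  10.1293] 116 [0.9812 0.2169]
top [326.4361  13.7084] 415 [ 0.9835 -0.1643]
top [504.4604   5.9784] 139 [ 1.0186 -0.6215]
top [505.8367  58.9382] 502 [ 0.8775 -0.6211]
top [317.6216 155.7162] 148 [ 0.6148 -0.1471]
top [277.2102 160.8599] 157 [ 0.5991 -0.0475]
top [408.0683 168.4488] 205 [ 0.5894 -0.3711]
top [317.3419 188.2   ] 155 [ 0.5339 -0.1476]
top [280.642  192.3272] 162 [ 0.5212 -0.0578]
top [121.2143 253.971 ] 448 [0.3609 0.3232]
top [  2.1091 304.703 ] 165 [0.2335 0.599 ]
scene [121.8834  71.6503] 163 [-0.4688  0.2758]
scene [66.2424 88.2273] 66 [-0.5183  0.043 ]
scene [325.4128 113.1927] 109 [0.4049 0.5329]
scene [152.8975 146.4184] 478 [0.0799 0.0129]
scene [506.979 155.007] 143 [0.9667 0.6701]
scene [240.1102 223.5169] 118 [ 0.5192 -0.0562]
scene [266.6641 236.2578] 128 [ 0.5974 -0.046 ]
scene [218.8014 248.2123] 146 [ 0.5321 -0.1469]
scene [244.5939 265.8848] 165 [ 0.6128 -0.1457]
scene [159.9568 336.3523] 440 [ 0.5934 -0.3743]
scene [506.6475 350.918 ] 244 [1.1163 0.0225]
scene [504.85   379.4667] 120 [ 1.1265 -0.0339]
jar [ 0.6891 -0.1264  0.039 ]
drop bulb [ 0.6748 -0.0392  0.057 ] body [ 0.6725 -0.0395  0.035 ]
jar s [ 0.6919 -0.1302  0.039 ] drop s [ 0.6796 -0.0439  0.057 ]
crease s [ 0.4796 -0.0212  0.003 ] [0.7004 0.0146 0.003 ]
```

Positions in the mouth frame, x into the box, in mm:

| Object | x | y |
|---|---|---|
| Tin A | -42 | 3 |
| Tin B | -42 | 82 |
| Tin C | -143 | 2 |
| Tin D | -133 | 82 |
| Jar | -135 | -76 |
| Dropper | -47 | -74 |

Crease-to-tuck distances come out at 150 mm and 232 mm, which matches the given sizes. The mailer is yawed so that into-box = (-0.136, 0.991). My plan is to set the fingers about 18 mm apart so they nest behind each tin, then make four separate sweeps. First I turn the tool by about +60° about its z.

```bash
python3 -m pendant '[[[0,0,0],[0,0,0.112]],[[0,0,0],[0,0,0.112]],[[0,0,0],[0,0,0.112]],[[0,0,0],[0,0,0.112]],[[0,0,0],[0,0,0.112]],[[0,0,0],[0,0,0.112]]]' -0.58 20
python3 -m pendant '[[[-0.4,0.2,0],[0,0,0]],[[-0.4,0.2,0],[0,0,0]],[[-0.4,0.2,0],[0,0,0]],[[-0.4,0.2,0],[0,0,0]],[[-0.4,0.2,0],[0,0,0]],[[-0.4,0.2,0],[0,0,0]],[[-0.4,0.2,0],[0,0,0]],[[-0.4,0.2,0],[0,0,0]],[[-0.4,0.2,0],[0,0,0]],[[-0.4,0.2,0],[0,0,0]],[[-0.4,0.2,0],[0,0,0]],[[-0.4,0.2,0],[0,0,0]],[[-0.4,0.2,0],[0,0,0]],[[-0.4,0.2,0],[0,0,0]],[[-0.4,0.2,0],[0,0,0]],[[0,0,0],[0,0,0]]]'
cat >> h.py <<'E'
M=np.array([.596,-.0046]); EI=np.array([-.1357,.9907]); EY=np.array([-.9907,-.1357])
def mf(p): d=np.array(p)[:2]-M; return np.array([d@EI,d@EY])*1000
def st():
    s=env.observe(); R=s["tool_rot"]; print('t',round(s["time_s"],2),'mouth mm',mf(s["position"]).round(1),'z',round(s["position"][2]*1000,1),'yaw err',round(np.degrees(np.arctan2(R[1,0],R[0,0]))-97.8,2),'tilt',(R[2,:2]*57.3).round(2),'F',s["ft_force"].round(1),'w',round(s["grip_width"]*1000,1),'q',s["q"].round(0))
E
python3 -c "from h import *; st()"
```

```text
time_s: 1.0
position: [0.2044, 0.5105, 0.2502]
tool_rot: [[-0.128, 0.992, -0.0], [0.992, 0.128, -0.0], [-0.0, -0.0, -1.0]]
ft_force: [-0.3, -0.4, -0.0]
grip_width: 0.0182
time_s: 3.0
position: [0.583, -0.0461, 0.2494]
tool_rot: [[-0.131, 0.991, -0.001], [0.991, 0.131, -0.0], [0.0, -0.001, -1.0]]
ft_force: [-0.4, 0.2, -0.8]
grip_width: 0.0177
t 3.0 mouth mm [-39.3  18.5] z 249.4 yaw err -0.27 tilt [ 0.   -0.05] F [-0.4  0.2 -0.8] w 17.7 q [-16.  25.  69.  -0.  86. -24.]
```

```bash
python3 -m pendant '[[[-0.26,0.08,0.3],[0,0,0]],[[-0.26,0.08,0.5],[0,0,0]],[[0,0,0.5],[0,0,0]],[[0,0,0.4],[0,0,0]],[[0,0,0.25],[0,0,0]],[[0,0,0.1],[0,0,0]],[[0,0,0],[0,0,0]]]'
python3 - <<'E'
from h import *
st()
d=env.get_image("scene"); c=d["image"][140:300,180:340,::-1]; cv2.imwrite("pics/s1.png",cv2.resize(c,None,fx=3.7,fy=3.7,interpolation=cv2.INTER_CUBIC))
cv2.imwrite("pics/w1.png",env.get_image("wrist")["image"][:,:,::-1])
E
```

```text
time_s: 3.88
position: [0.6049, -0.0927, 0.0456]
tool_rot: [[-0.134, 0.991, -0.0], [0.991, 0.134, 0.0], [0.0, -0.0, -1.0]]
ft_force: [-0.5, 0.4, -0.2]
grip_width: 0.018
t 3.88 mouth mm [-88.5   3.2] z 45.6 yaw err -0.07 tilt [ 0.01 -0.01] F [-0.5  0.4 -0.2] w 18.0 q [-20.  40.  79.   0.  61. -28.]
```

View pics/s1.png

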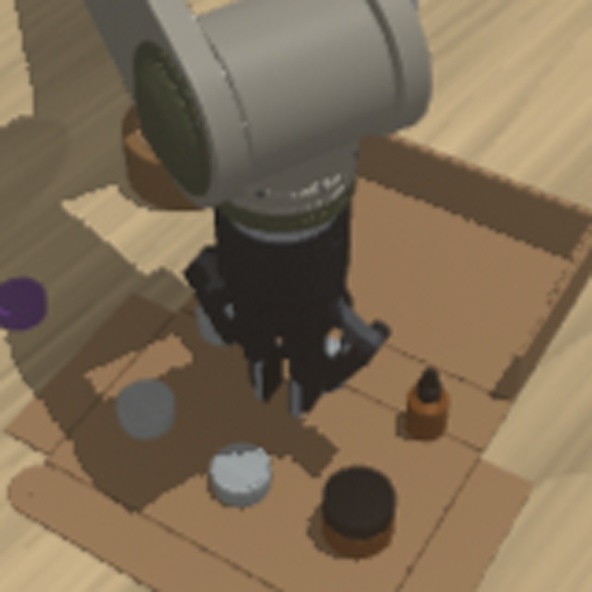

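View pics/w1.png

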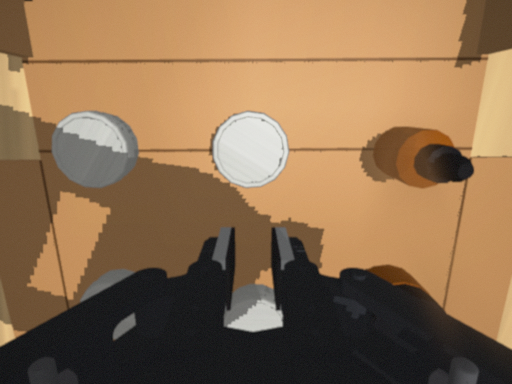

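Run:
```python
from h import *
d=env.get_image("scene")
for z in (.015,.022,.0266,.033):
  for x in (-.0995,-.0775):
    for y in (-.006,-.02,.012,.026):
      w=M+EI*x+EY*y; c=d["R"]@np.array([*w,z])+d["t"]; p=d["K"]@c; p=p[:2]/p[2]; print(z,x,y,((p-[180,140])*3.7).round(0))
```

```text
0.015 -0.0995 -0.006 [287. 426.]
0.015 -0.0995 -0.02 [306. 436.]
0.015 -0.0995 0.012 [263. 414.]
0.015 -0.0995 0.026 [245. 405.]
0.015 -0.0775 -0.006 [305. 402.]
0.015 -0.0775 -0.02 [324. 412.]
0.015 -0.0775 0.012 [282. 391.]
0.015 -0.0775 0.026 [264. 382.]
0.022 -0.0995 -0.006 [287. 419.]
0.022 -0.0995 -0.02 [306. 429.]
0.022 -0.0995 0.012 [263. 407.]
0.022 -0.0995 0.026 [245. 398.]
0.022 -0.0775 -0.006 [305. 396.]
0.022 -0.0775 -0.02 [324. 405.]
0.022 -0.0775 0.012 [282. 384.]
0.022 -0.0775 0.026 [263. 375.]
0.0266 -0.0995 -0.006 [287. 415.]
0.0266 -0.0995 -0.02 [306. 425.]
0.0266 -0.0995 0.012 [263. 403.]
0.0266 -0.0995 0.026 [245. 394.]
0.0266 -0.0775 -0.006 [305. 391.]
0.0266 -0.0775 -0.02 [324. 400.]
0.0266 -0.0775 0.012 [281. 380.]
0.0266 -0.0775 0.026 [263. 371.]
0.033 -0.0995 -0.006 [287. 409.]
0.033 -0.0995 -0.02 [306. 418.]
0.033 -0.0995 0.012 [263. 397.]
0.033 -0.0995 0.026 [244. 388.]
0.033 -0.0775 -0.006 [305. 385.]
0.033 -0.0775 -0.02 [324. 394.]
0.033 -0.0775 0.012 [281. 373.]
0.033 -0.0775 0.026 [263. 364.]
```

Run:
```python
import cv2
im=cv2.imread("pics/s1.png"); cv2.imwrite("pics/s1c.png",cv2.resize(im[320:440,220:380],None,fx=4,fy=4))
```

```text
(no output)
```

View pics/s1c.png

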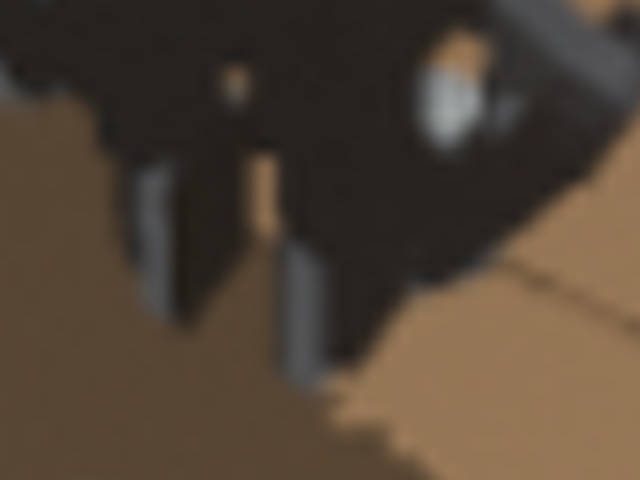

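The tips sit about 19 mm below the TCP, as specified: the measured tip height is about 27 mm with the TCP at 45.6 mm. The wrist view has tin A at (250,149), centred on the finger gap at column 253. I'll lower to 5 mm above the board and start the sweep.

```bash
python3 -m pendant '[[[0,0,0.1],[0,0,0]],[[0,0,0.08],[0,0,0]],[[0,0,0],[0,0,0]],[[0.05,0,0],[0,0,0]],[[0.06,0,0],[0,0,0]],[[0.07,0,0],[0,0,0]],[[0.08,0.005,0],[0,0,0]],[[0.08,0.005,0],[0,0,0]],[[0.08,0.005,0],[0,0,0]],[[0.08,0.005,0],[0,0,0]]]'
python3 - <<'E'
from h import *
st()
cv2.imwrite("pics/w2.png",env.get_image("wrist")["image"][:,:,::-1])
E
```

```text
time_s: 5.28
position: [0.6002, -0.0428, 0.0273]
tool_rot: [[-0.134, 0.991, 0.0], [0.991, 0.134, -0.0], [-0.0, 0.0, -1.0]]
ft_force: [0.8, 0.2, 0.9]
grip_width: 0.0182
t 5.28 mouth mm [-38.4   1. ] z 27.3 yaw err -0.09 tilt [-0.  0.] F [0.8 0.2 0.9] w 18.2 q [-15.  40.  82.   0.  58. -23.]
```

View pics/w2.png

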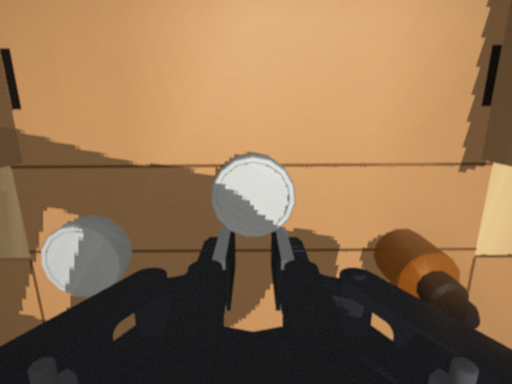

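Tin A at (253,195) is nested between the tips and undisturbed. Nothing else has moved, so I continue.

```bash
python3 -m pendant '[[[0.08,0.005,0],[0,0,0]],[[0.08,0.005,0],[0,0,0]],[[0.08,0.005,0],[0,0,0]],[[0.08,0.005,0],[0,0,0]],[[0.08,0.005,0],[0,0,0]],[[0.08,0.005,0],[0,0,0]],[[0.08,0.005,0],[0,0,0]],[[0.08,0.005,0],[0,0,0]],[[0.08,0.005,0],[0,0,0]],[[0.08,0.005,0],[0,0,0]],[[0.08,0.005,0],[0,0,0]],[[0.08,0.005,0],[0,0,0]],[[0.08,0.005,0],[0,0,0]],[[0.07,0,0],[0,0,0]],[[0.05,0,0],[0,0,0]],[[0.03,0,0],[0,0,0]],[[0,0,0],[0,0,0]]]'
python3 - <<'E'
from h import *
st()
cv2.imwrite("pics/w3.png",env.get_image("wrist")["image"][:,:,::-1])
E
```

```text
time_s: 7.45
position: [0.5907, 0.0755, 0.0273]
tool_rot: [[-0.134, 0.991, 0.0], [0.991, 0.134, 0.0], [0.0, 0.0, -1.0]]
ft_force: [-0.3, -0.1, 0.6]
grip_width: 0.0179
t 7.45 mouth mm [80.1 -5.6] z 27.3 yaw err -0.09 tilt [0. 0.] F [-0.3 -0.1  0.6] w 17.9 q [ -4.  40.  83.   0.  57. -12.]
```

View pics/w3.png

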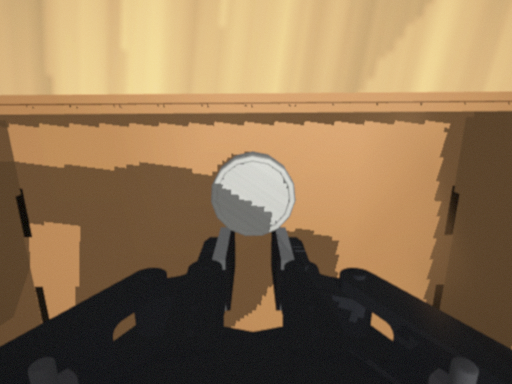

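Tin A at (253,194) lies flat in the box, about 108 mm past the crease. Next I back off, lift, and go behind tin B with a 24 mm gap, so I can sweep it diagonally away from the side wall.

```bash
python3 -m pendant '[[[-0.06,0,0],[0,0,0]],[[-0.06,0,0],[0,0,0]],[[0,0,-0.3],[0,0,0]],[[0,0,-0.4],[0,0,0]],[[-0.3,-0.17,0],[0,0,0]],[[-0.4,-0.24,0],[0,0,0]],[[-0.4,-0.24,0],[0,0,0]],[[-0.3,-0.17,0],[0,0,0]],[[-0.16,-0.06,0],[0,0,0]],[[0,0,0],[0,0,0]]]' -0.435
python3 - <<'E'
from h import *
st()
cv2.imwrite("pics/w4.png",env.get_image("wrist")["image"][:,:,::-1])
E
```

```text
time_s: 8.75
position: [0.5262, -0.1036, 0.0974]
tool_rot: [[-0.132, 0.991, 0.0], [0.991, 0.132, 0.0], [-0.0, 0.0, -1.0]]
ft_force: [-0.1, 0.1, 0.5]
grip_width: 0.0241
t 8.75 mouth mm [-88.6  82.6] z 97.4 yaw err -0.2 tilt [-0.    0.02] F [-0.1  0.1  0.5] w 24.1 q [-24.  30.  89.   0.  61. -31.]
```

View pics/w4.png

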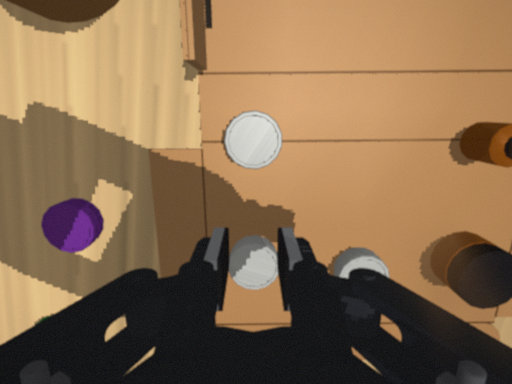

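Tin B is at (253,139), centred on the gap. Tin D at (253,262) lies behind, 14 mm clear by measurement. I descend and sweep.

```bash
python3 -m pendant '[[[0,0,0.3],[0,0,0]],[[0,0,0.25],[0,0,0]],[[0,0,0.15],[0,0,0]],[[0,0,0],[0,0,0]],[[0.05,0,0],[0,0,0]],[[0.06,0,0],[0,0,0]],[[0.07,0,0],[0,0,0]],[[0.07,0.012,0],[0,0,0]],[[0.07,0.024,0],[0,0,0]],[[0.07,0.024,0],[0,0,0]],[[0.07,0.024,0],[0,0,0]]]'
python3 - <<'E'
from h import *
st()
cv2.imwrite("pics/w5.png",env.get_image("wrist")["image"][:,:,::-1])
E
```

```text
time_s: 10.18
position: [0.5283, -0.0556, 0.0273]
tool_rot: [[-0.134, 0.991, 0.0], [0.991, 0.134, -0.0], [-0.0, 0.0, -1.0]]
ft_force: [0.0, -0.6, 0.3]
grip_width: 0.0239
t 10.18 mouth mm [-41.3  74. ] z 27.3 yaw err -0.09 tilt [-0.  0.] F [ 0.  -0.6  0.3] w 23.9 q [-19.  35.  94.  -0.  51. -26.]
```

View pics/w5.png

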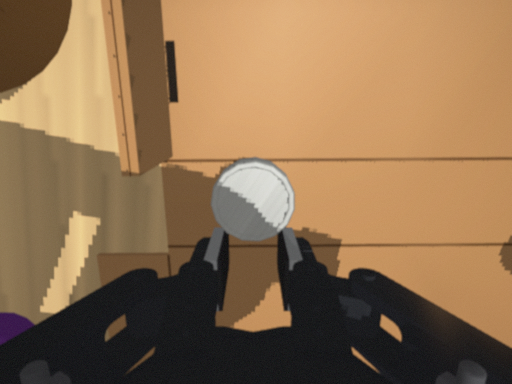

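Tin B at (253,199) is nested. I keep easing off the wall, then go straight in.

```bash
python3 -m pendant '[[[0.07,0.026,0],[0,0,0]],[[0.07,0.026,0],[0,0,0]],[[0.07,0.026,0],[0,0,0]],[[0.07,0.026,0],[0,0,0]],[[0.07,0.026,0],[0,0,0]],[[0.08,0.01,0],[0,0,0]],[[0.08,0.01,0],[0,0,0]],[[0.08,0,0],[0,0,0]],[[0.08,0,0],[0,0,0]],[[0.08,0,0],[0,0,0]],[[0.08,0,0],[0,0,0]],[[0.08,0,0],[0,0,0]],[[0.08,0,0],[0,0,0]],[[0.08,0,0],[0,0,0]],[[0.08,0,0],[0,0,0]],[[0.06,0,0],[0,0,0]],[[0.03,0,0],[0,0,0]],[[0,0,0],[0,0,0]]]'
python3 - <<'E'
from h import *
st()
cv2.imwrite("pics/w6.png",env.get_image("wrist")["image"][:,:,::-1])
E
```

```text
time_s: 12.48
position: [0.5264, 0.0689, 0.0273]
tool_rot: [[-0.134, 0.991, 0.0], [0.991, 0.134, -0.0], [-0.0, 0.0, -1.0]]
ft_force: [0.2, 0.0, -0.3]
grip_width: 0.024
t 12.47 mouth mm [82.2 58.9] z 27.3 yaw err -0.08 tilt [-0.  0.] F [ 0.2  0.  -0.3] w 24.0 q [ -5.  35.  94.  -0.  51. -13.]
```

View pics/w6.png

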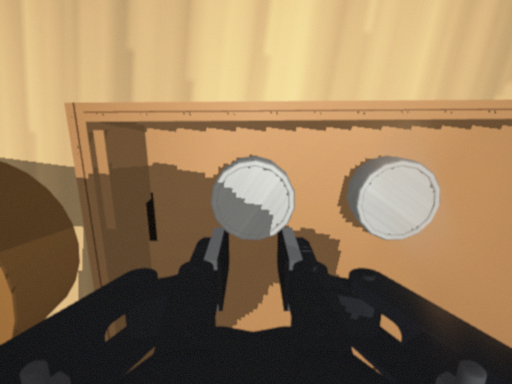

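Tins A and B both lie flat in the box, at (397,198) and (253,199). Next I go behind tin D.

```bash
python3 -m pendant '[[[-0.06,0,0],[0,0,0]],[[-0.06,0,0],[0,0,0]],[[0,0,-0.3],[0,0,0]],[[0,0,-0.4],[0,0,0]],[[-0.35,-0.03,0],[0,0,0]],[[-0.5,-0.05,0],[0,0,0]],[[-0.5,-0.05,0],[0,0,0]],[[-0.5,-0.05,0],[0,0,0]],[[-0.4,-0.05,0],[0,0,0]],[[-0.2,0,0],[0,0,0]],[[0,0,0],[0,0,0]]]'
python3 - <<'E'
from h import *
st()
cv2.imwrite("pics/w7.png",env.get_image("wrist")["image"][:,:,::-1])
E
```

```text
time_s: 13.9
position: [0.538, -0.1898, 0.0972]
tool_rot: [[-0.132, 0.991, 0.0], [0.991, 0.132, 0.0], [0.0, 0.0, -1.0]]
ft_force: [0.4, 1.0, 0.2]
grip_width: 0.024
t 13.9 mouth mm [-175.6   82.5] z 97.2 yaw err -0.2 tilt [0.01 0.  ] F [0.4 1.  0.2] w 24.0 q [-31.  33.  84.   0.  64. -39.]
```

View pics/w7.png

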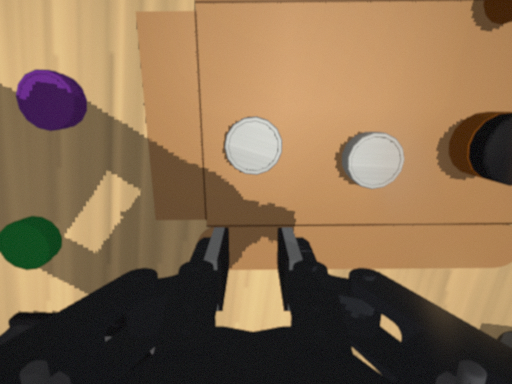

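Tin D at (253,146) is centred on the gap. I descend and sweep.

```bash
python3 -m pendant '[[[0,0,0.3],[0,0,0]],[[0,0,0.25],[0,0,0]],[[0,0,0.15],[0,0,0]],[[0,0,0],[0,0,0]],[[0.05,0,0],[0,0,0]],[[0.06,0,0],[0,0,0]],[[0.07,0,0],[0,0,0]],[[0.07,0.012,0],[0,0,0]],[[0.08,0.015,0],[0,0,0]],[[0.08,0.015,0],[0,0,0]],[[0.08,0.015,0],[0,0,0]],[[0.08,0.015,0],[0,0,0]],[[0.08,0.015,0],[0,0,0]],[[0.08,0.015,0],[0,0,0]]]'
python3 - <<'E'
from h import *
st()
cv2.imwrite("pics/w8.png",env.get_image("wrist")["image"][:,:,::-1])
E
```

```text
time_s: 15.7
position: [0.5384, -0.1148, 0.0273]
tool_rot: [[-0.134, 0.991, 0.0], [0.991, 0.134, 0.0], [-0.0, 0.0, -1.0]]
ft_force: [0.7, 0.3, -0.6]
grip_width: 0.0242
t 15.7 mouth mm [-101.3   72. ] z 27.3 yaw err -0.1 tilt [-0.  0.] F [ 0.7  0.3 -0.6] w 24.2 q [-24.  37.  91.   0.  53. -32.]
```

View pics/w8.png

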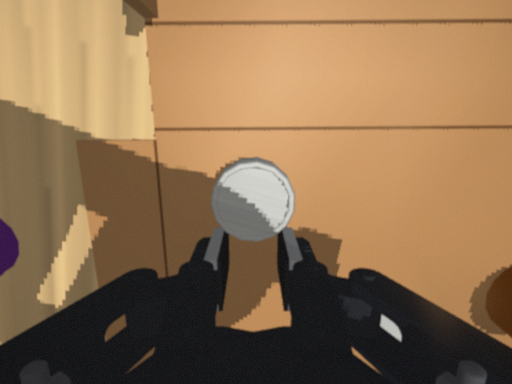

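Tin D at (253,199) is nested. I continue over the crease.

```bash
python3 -m pendant '[[[0.08,0.014,0],[0,0,0]],[[0.08,0.014,0],[0,0,0]],[[0.08,0.014,0],[0,0,0]],[[0.08,0.014,0],[0,0,0]],[[0.08,0.014,0],[0,0,0]],[[0.08,0.014,0],[0,0,0]],[[0.08,0.014,0],[0,0,0]],[[0.08,0.014,0],[0,0,0]],[[0.08,0.014,0],[0,0,0]],[[0.08,0.014,0],[0,0,0]],[[0.08,0,0],[0,0,0]],[[0.08,0,0],[0,0,0]],[[0.08,0,0],[0,0,0]],[[0.08,0,0],[0,0,0]],[[0.06,0,0],[0,0,0]],[[0.03,0,0],[0,0,0]],[[0,0,0],[0,0,0]]]'
python3 - <<'E'
from h import *
st()
cv2.imwrite("pics/w9.png",env.get_image("wrist")["image"][:,:,::-1])
E
```

```text
time_s: 17.88
position: [0.5361, 0.0066, 0.0273]
tool_rot: [[-0.134, 0.991, 0.0], [0.991, 0.134, -0.0], [-0.0, 0.0, -1.0]]
ft_force: [0.7, 0.7, 0.2]
grip_width: 0.024
t 17.88 mouth mm [19.3 57.9] z 27.3 yaw err -0.08 tilt [-0.  0.] F [0.7 0.7 0.2] w 24.0 q [-12.  36.  93.  -0.  51. -20.]
```

View pics/w9.png

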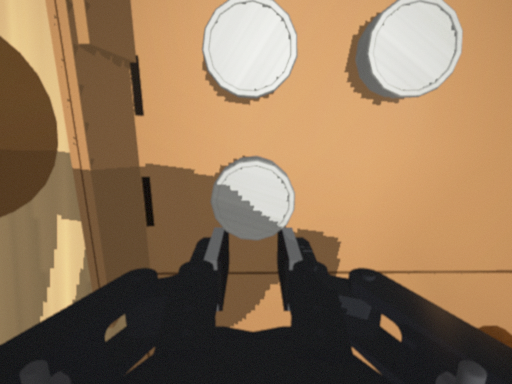

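Tin D is past the crease at (253,199), about 45 mm in. The crease line is at row 272. Last is tin C.

```bash
python3 -m pendant '[[[-0.06,0,0],[0,0,0]],[[-0.06,0,0],[0,0,0]],[[0,0,-0.3],[0,0,0]],[[0,0,-0.4],[0,0,0]],[[-0.3,0.08,0],[0,0,0]],[[-0.45,0.14,0],[0,0,0]],[[-0.45,0.14,0],[0,0,0]],[[-0.42,0.14,0],[0,0,0]],[[-0.3,0.063,0],[0,0,0]],[[0,0,0],[0,0,0]]]'
python3 - <<'E'
from h import *
st()
cv2.imwrite("pics/w10.png",env.get_image("wrist")["image"][:,:,::-1])
E
```

```text
time_s: 19.18
position: [0.6192, -0.1906, 0.0968]
tool_rot: [[-0.131, 0.991, 0.0], [0.991, 0.131, -0.0], [-0.0, 0.0, -1.0]]
ft_force: [0.3, 0.3, -0.0]
grip_width: 0.0239
t 19.18 mouth mm [-187.4    2.2] z 96.8 yaw err -0.27 tilt [-0.02  0.01] F [ 0.3  0.3 -0. ] w 23.9 q [-28.  39.  70.  -0.  71. -35.]
```

View pics/w10.png

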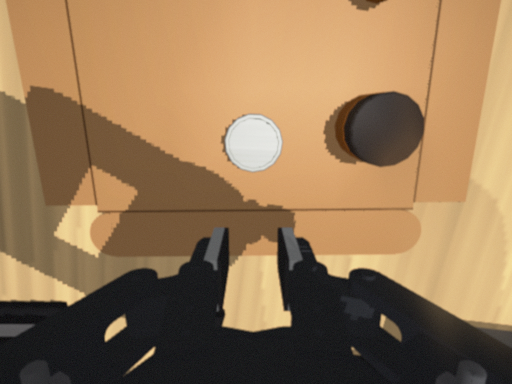

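Tin C at (253,142) is centred. I descend and sweep straight, clear of the jar and dropper.

```bash
python3 -m pendant '[[[0,0,0.3],[0,0,0]],[[0,0,0.25],[0,0,0]],[[0,0,0.14],[0,0,0]],[[0,0,0],[0,0,0]],[[0.05,0,0],[0,0,0]],[[0.06,0,0],[0,0,0]],[[0.07,0,0],[0,0,0]],[[0.07,0,0],[0,0,0]],[[0.08,0,0],[0,0,0]],[[0.08,0,0],[0,0,0]],[[0.08,0,0],[0,0,0]],[[0.08,0,0],[0,0,0]],[[0.08,0,0],[0,0,0]],[[0.08,0,0],[0,0,0]]]'
python3 - <<'E'
from h import *
st()
cv2.imwrite("pics/w11.png",env.get_image("wrist")["image"][:,:,::-1])
E
```

```text
time_s: 20.98
position: [0.6093, -0.1153, 0.0283]
tool_rot: [[-0.134, 0.991, 0.0], [0.991, 0.134, 0.0], [0.0, 0.0, -1.0]]
ft_force: [0.8, -0.1, 0.3]
grip_width: 0.0242
t 20.98 mouth mm [-111.5    1.8] z 28.3 yaw err -0.1 tilt [0. 0.] F [ 0.8 -0.1  0.3] w 24.2 q [-22.  42.  78.   0.  60. -29.]
```

View pics/w11.png

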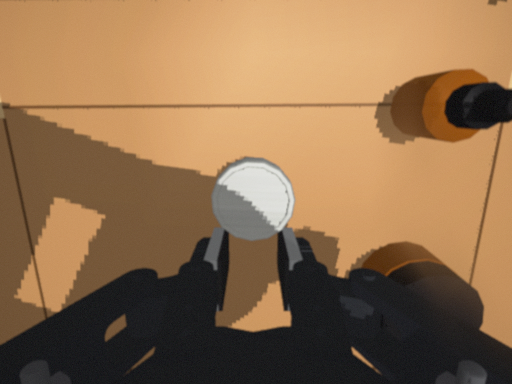

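Tin C at (253,199) is nested, and the jar and dropper are clear of the fingers.

```bash
python3 -m pendant '[[[0.08,0,0],[0,0,0]],[[0.08,0,0],[0,0,0]],[[0.08,0,0],[0,0,0]],[[0.08,0,0],[0,0,0]],[[0.08,0,0],[0,0,0]],[[0.08,0,0],[0,0,0]],[[0.08,0,0],[0,0,0]],[[0.08,0,0],[0,0,0]],[[0.08,0,0],[0,0,0]],[[0.08,0,0],[0,0,0]],[[0.08,0,0],[0,0,0]],[[0.08,0,0],[0,0,0]],[[0.08,0,0],[0,0,0]],[[0.08,0,0],[0,0,0]],[[0.08,0,0],[0,0,0]],[[0.07,0,0],[0,0,0]],[[0.04,0,0],[0,0,0]],[[0,0,0],[0,0,0]]]'
python3 - <<'E'
from h import *
st()
cv2.imwrite("pics/w12.png",env.get_image("wrist")["image"][:,:,::-1])
E
```

```text
time_s: 23.28
position: [0.5918, 0.0143, 0.0283]
tool_rot: [[-0.134, 0.991, 0.0], [0.991, 0.134, -0.0], [-0.0, 0.0, -1.0]]
ft_force: [0.4, -0.7, 0.0]
grip_width: 0.024
t 23.27 mouth mm [19.2  1.6] z 28.3 yaw err -0.08 tilt [-0.  0.] F [ 0.4 -0.7  0. ] w 24.0 q [-10.  40.  83.   0.  57. -18.]
```

View pics/w12.png

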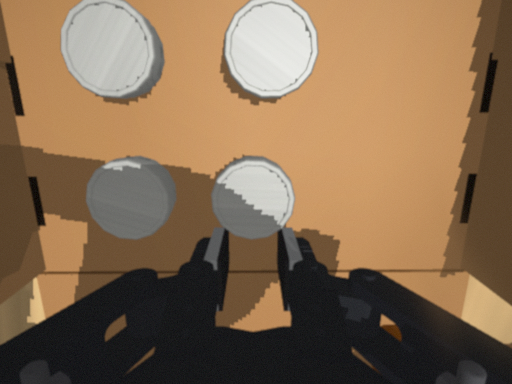

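All four tins are inside. I back off, lift, and swing clear so the top and scene cameras can see the box.

```bash
python3 -m pendant '[[[-0.06,0,0],[0,0,0]],[[-0.06,0,0],[0,0,0]],[[0,0,-0.4],[0,0,0]],[[0,0,-0.6],[0,0,0]],[[0,0,-0.6],[0,0,0]],[[0,0,-0.4],[0,0,0]],[[0.4,-0.2,0],[0,0,0]],[[0.4,-0.2,0],[0,0,0]],[[0.4,-0.2,0],[0,0,0]],[[0.4,-0.2,0],[0,0,0]],[[0.4,-0.2,0],[0,0,0]],[[0.4,-0.2,0],[0,0,0]],[[0.4,-0.2,0],[0,0,0]],[[0.4,-0.2,0],[0,0,0]],[[0.4,-0.2,0],[0,0,0]],[[0.2,-0.1,0],[0,0,0]],[[0,0,0],[0,0,0]]]'
python3 - <<'E'
from h import *
st()
a=cv2.imread("pics/top0.png").astype(int)
d=env.get_image("top"); cv2.imwrite("pics/top9.png",d["image"][:,:,::-1])
s=env.get_image("scene"); cv2.imwrite("pics/scene9.png",s["image"][:,:,::-1])
for n,D,z in(("top",d,.02),("scene",s,.0175)):
  for c,ar,p in tins(D,z):
    m=mf(p)
    if -250<m[0]<160 and abs(m[1])<120: print(n,c.round(1),ar,'mouth mm',m.round(1))
t=np.hstack([cv2.resize(x[90:260,185:365],None,fx=2.2,fy=2.2,interpolation=cv2.INTER_CUBIC) for x in (cv2.imread("pics/top0.png"),d["image"][:,:,::-1])]); cv2.imwrite("pics/cmp.png",t)
E
```

```text
time_s: 25.45
position: [0.3538, 0.3538, 0.2284]
tool_rot: [[-0.136, 0.991, 0.0], [0.991, 0.136, 0.0], [0.0, 0.0, -1.0]]
ft_force: [1.0, 0.1, 0.7]
grip_width: 0.0239
t 25.45 mouth mm [387.9 191.3] z 228.4 yaw err 0.01 tilt [0.   0.01] F [1.  0.1 0.7] w 23.9 q [31. 18. 84. -0. 78. 24.]
top [216.  163.6] 161 mouth mm [107.9  -6.7]
top [241.5 163.7] 158 mouth mm [45.3  0.3]
top [244.  186.4] 165 mouth mm [45.1 57.1]
top [218.5 189.5] 162 mouth mm [108.1  57.9]
scene [277.5 192. ] 92 mouth mm [109.9  59.5]
scene [298.5 200.6] 98 mouth mm [110.   -5.5]
scene [266.2 206. ] 102 mouth mm [47.  58.4]
scene [284.8 214.1] 110 mouth mm [46.9  2. ]
```

View pics/cmp.png

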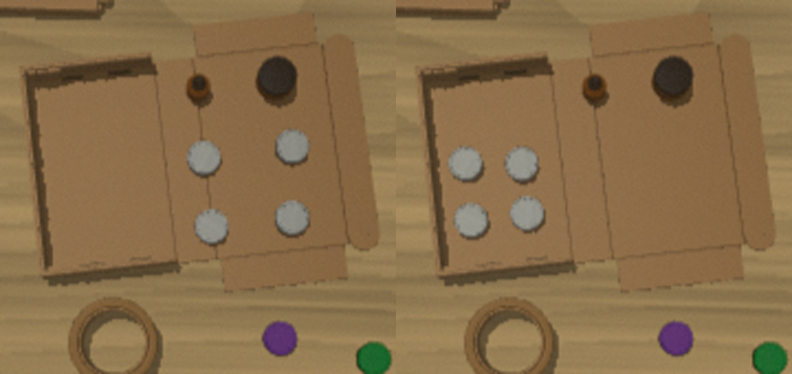

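View pics/scene9.png

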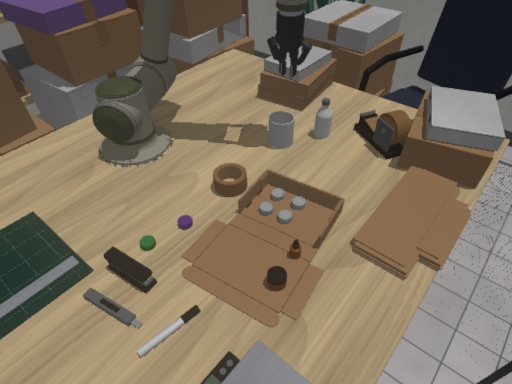

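The before/after crops show all four tins flat in the box. The jar, dropper and tape roll are at the same pixels as before, and the gripper is hanging free.

```bash
python3 -c "
from rig import env
print(env.close_job())"
```

```text
the job is handed in; nothing more can be done
None
```

All four tins are flat on the box floor and wholly past the crease, and I handed the job in at about 25.5 s. I swept each one separately, with the fingertips set a fixed 18–24 mm apart behind it and about 5 mm above the board.

- **Tin positions:** in the last top view the tin centres are 45, 45, 108 and 108 mm past the crease. The nearest edge is about 26 mm inside, and the tins are clear of the walls and of each other. The scene view agrees to about 2 mm.
- **Other objects:** by eye, the jar, dropper bottle, tape roll and other nearby items look unmoved between the before and after pictures.
- **Forces:** the wrist force readings between moves stayed at about 1 N or less. The gripper ended hanging free, and no check failed or disagreed.

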